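# Set the press-to-turn range dial and switch the output on

## Task

On the beige bench unit, set the range dial to the red mark: it turns only while it is pressed down firmly (about 15 N; more than 17 N harms it), so press it, turn it clockwise click by click until its white pointer stands at the red mark without going past it, and let it come back up, locked. Only then push the red-tipped output lever right over to the other side to switch the output on, and leave the loose adaptors, meter, screwdriver and tray where they are.

Things in the scene. Friction and masses are not known exactly. Their poses are not given: they have to be found in the camera images.
- unit: The bench unit, a fixed beige metal case 220 (x) x 360 (y) x 75 mm high with controls on its flat top. Origin: centre of its underside, on the bench. z up; -x is its front side (binding posts), facing the robot within about 25 degrees. The dial's axis stands at x 0, y +90 mm, the lever's block at x 0, y -90 mm in this frame.
- dial_top (a point): Centre of the top of the range dial, on its upright axis, 41.5 mm above the case top at rest. A round dark fluted knob, 40 mm across and 24 mm tall, on a flat round skirt 68 mm across, 4 mm thick, its underside 13.5 mm above the case. A light spring (2 to 3 N) holds it up; pressed, it first goes down through a free play of 0.5 to 6.5 mm that differs each time, then meets the spring plate.
- spring_plate: Steel plate hidden in the case under the dial; origin in the middle of its top. Its spring pushes back with 3 N, rising 2.8 N per mm. The dial turns only while it holds this plate at least 2.5 mm down (12.5 N on the dial in all) and is blocked otherwise; over 15.5 N on the plate (4.5 mm down, 17.8 N on the dial in all) damages it.
- dial: The same dial, as a turning part; origin on its axis, at the underside of the skirt. Pressed, it has 18 clicks per turn (20 degrees each), each taking about 0.1 N m to get over, and it settles into the nearest click. Let go at a click, it springs up and locks there with about 2 degrees of play.
- pointer_tip (a point): Outer end of the white pointer line on the dial's skirt, 34 mm from the dial's axis, on the skirt's top (17.5 mm above the case top at rest). It goes round and down with the dial. It starts 4 to 7 clicks anticlockwise (seen from above) of the red mark; the dial's end stops are 8 clicks anticlockwise and 2 clicks clockwise of it.
- red_mark (a point): Fixed point on the case top at the inner end of the broad red mark of the scale, 34 mm from the dial's axis; with the dial set right the pointer's tip stands over it. The other marks are thin and white, one for each click.
- past_tick (a point): Fixed point like red_mark, at the white mark one click (20 degrees, 12 mm) clockwise beyond the red one: the setting the pointer must never reach.
- lever (a joint): The output lever: 0 = off, leaning 0.5 rad to the unit's -x side; 1.0 = on, leaning 0.5 rad to its +x side. It swings about an axis along the unit's y, 22 mm above the case top in the middle of its block, with light friction (about 1.5 N at the tip), and stays where it is left.
- lever_tip (a point): Centre of the red ball, 26 mm across, at the end of the lever, 45 mm from its axis (62 mm above the case top when fully over to either side). The block under it is 70 (x) x 50 (y) x 25 mm high.
- adaptor_a: Brass coaxial adaptor, 20 mm across, 26 mm tall, standing on the case near its back edge. Leave alone. Origin: centre of its underside.
- adaptor_b: Steel adaptor of the same shape, standing on the case near its front edge. Leave alone. Origin: centre of its underside.
- multimeter: Yellow handheld meter, 150 x 75 x 34 mm, lying beside the unit. Leave alone. Origin: centre of its underside.
- screwdriver: Screwdriver with a blue handle, 170 mm long, lying beside the unit. Leave alone. Origin: underside, mid length.
- parts_tray: Grey plastic tray of small parts, 90 x 120 x 30 mm, beside the unit. Leave alone. Origin: centre of its underside.

How it is judged:
By the outcome, as a careful person would: the job done as asked, in the order asked, and still so for the second after the job is handed in, with the robot touching nothing.
It also fails if it takes over 61 s, if anything falls off the work surface, if the arm or the gripper's body presses on something with over 40 N, if the wrist force passes 120 N, or if a joint passes its speed limit or range.

## Robot

A 7-joint arm with a two-finger parallel gripper is mounted at the origin on the work surface. World frame = base frame: x ahead of the robot, y to its left, z up, the work surface at z = 0. Lengths are in m, angles in degrees, forces in N, time in s.
With the tool pointing down it reaches from about 0.4 to 0.875 m from the base axis. Payload 4.4 kg.
Tool frame: the origin (TCP) lies at the very end of the fingers, on their centre line; the grasp point (between the pads) lies 19 mm behind it; z points along the fingers, y is the direction in which the jaws open and shut (so a half turn about z gives the same grasp; the last joint's range is limited). The gripper opens to 85 mm and grips with 20 to 120 N. Pads are 22 mm wide; open, the fingers measure 114 mm over their backs; the gripper's body (76 mm by 85 mm) begins 54 mm behind the grasp point. The pads swing forward as they close: fully open they stand 13 mm farther back than shut.
Start: joints at [66.99, 36.005, 2.206, 86.941, -1.547, 57.084, -1.146], TCP at [0.214, -0.614, 0.231] pointing down, gripper open.
Joint ranges: [-175.42, 175.42], [-21.48, 121.26], [-71.46, 75.88], [10.55, 141.38], [-63.04, 243.04], [13.31, 113.54], [-168.57, 168.57]. Speed limits (degrees/s): [147.25, 147.25, 180, 180, 180, 180, 180].

## Interface

Orientations are given as a 3x3 rotation matrix whose columns are the frame's x, y, z axes.
In Python, from rig import bot gives the robot as it stands.
- The arm moves only by the tool step_arm, never from a script. Its argument "series" is a list of rows, each a list of 7 numbers: the turn, a rotation vector about the tool's x, y, z in rad, then the shift along the tool's x, y, z in mm, then the finger opening in mm, from 0 to 85.4. In form: [[rx, ry, rz, tx, ty, tz, claw], ...]. A call has 1 to 8 rows; each row is the pose to reach, as a shift and turn from the pose commanded when the call began, along the tool's axes at that moment; what a row does not reach only later rows make up. A row lasts 1/10 s, in which the tool goes at most 50 mm and 8.59 degrees, less where a joint would pass 70% of its speed; a pose out of reach is approached as far as the arm can. A call with a gripper value outside its range is refused whole. The fingers move at their own pace and stop on an object; the grip force is fixed at half the most. Time passes only in rows, so rows that repeat a pose let the fingers close. It gives the time, the measured TCP pose, the force and the opening at its end, in the units of the state.
- bot.read_state(): the state, without advancing time (a new reading comes with each control period).
- bot.capture(name): name is "scene" or "side" or "wrist"; returns the picture (420x560x3 uint8, blue, green, red); there is no depth.
- bot.camera_model(name): a dict with "mtx" (3x3 intrinsics, pixels), "extrinsics" (4x4, takes a point from world to camera coordinates); the wrist camera has in their place "tool_from_camera" (4x4, takes a point from camera to tool coordinates, whose origin is the TCP and whose axes are the flange's). Camera axes: x right, y up, looking along -z (the intrinsics and any distortion apply to the point x, -y, -z); pixel columns grow to the right and rows downward; lengths in m; the calibration is good to about 2 mm. A picture is of the moment at which its call begins: read the wrist's pose just before it. camera_model takes no time and is no camera call.
- bot.hand_in(): hands the job in, once; it reports no verdict.
Trained networks look in the newest picture that a camera, given by its name, has taken for a name from the list of things; names that differ only in an ending like _2 or _b are one class to them, and where a whole thing is asked for, a point or a joint stands for the part that bears it (a point fixed in the world has none). Each returns a list of dicts, best first, with "conf" (0 to 1); they miss things now and then, are a little off and sometimes report something else, mostly with a low value. They report only what shows in the picture. A call takes as long as a camera call.
- bot.search_frame(camera, name): "centre" ([x, y, z] in m, in world coordinates, good to about 4 mm: the middle of the surface that is visible of it).
The state is a dict: "clock": time; "joint_positions": joint angles; "joint_velocities": joint speeds; "effort": joint torques, N m; "eef_pos": TCP position; "eef_rot": TCP orientation; "wrist_force": force on the tool from outside, world axes, zero at the start; "wrist_torque": the same for the moment, N m; "gripper_width": finger opening in m.
Only numpy, scipy, OpenCV 4.12 (cv2) and the standard library are available. Lean on these libraries where they do the work, as an engineer would, in place of code of your own. Each camera call takes 0.05 s, during which the arm holds its last target. There are 200 camera calls.

## Working session

There is one attempt and no reset: what is moved stays moved. The work goes in short steps, Python scripts to look and compute and a tool call to move; the robot and the scene stay as the last step left them, time stands still between calls to the robot, and variables do not carry over. Pictures are saved under pics/ and viewed, on a budget of 10 in all, crops included, one or two more only if the job needs it, and the job is handed in when it is done.

Besides the shell and the picture viewer there is one more tool, called after "Request:" as name(argument=value, ...), one argument or row to a line, values as JSON. step_arm: Moves the arm, as the interface text tells. Its arguments: {"type":"object","properties":{"series":{"type":"array","items":{"type":"array","items":{"type":"number"}}}},"required":["series"]}

```bash
mkdir -p pics; ls
python3 - <<'E'
from rig import bot
import cv2,numpy as np
s=bot.read_state()
for k in("clock","eef_pos","eef_rot","wrist_force","gripper_width"):print(k,s[k])
a=bot.capture("scene");b=bot.capture("side")
cv2.imwrite("pics/scene0.png",a);cv2.imwrite("pics/side0.png",b)
for c in("scene","side"):
  print(bot.camera_model(c))
  for n in("unit","dial_top","pointer_tip","red_mark","lever_tip","adaptor_a","adaptor_b","multimeter","parts_tray"):
    print(c,n,[(np.round(d["centre"],3).tolist(),round(d["conf"],2)) for d in bot.search_frame(c,n)][:3])
print(bot.camera_model("wrist"), bot.read_state()["clock"])
E
```

```text
pics
clock 0.0
eef_pos [ 0.2140288  -0.61306648  0.23038304]
eef_rot [[ 9.44136794e-01  3.29553174e-01 -6.47573371e-04]
 [ 3.29553810e-01 -9.44135010e-01  1.83566925e-03]
 [-6.44606326e-06 -1.94653315e-03 -9.99998105e-01]]
wrist_force [0.16669683 0.60418853 0.82662846]
gripper_width 0.08556231259334618
{'mtx': array([[486.50532376,   0.        , 289.37282244],
       [  0.        , 486.50532376, 212.16032441],
       [  0.        ,   0.        ,   1.        ]]), 'extrinsics': array([[ 0.71899065,  0.69474906, -0.01939531, -0.44444604],
       [-0.48761443,  0.52412113,  0.69823292,  0.18335422],
       [ 0.49526216, -0.49256551,  0.71560786, -1.46235679],
       [ 0.        ,  0.        ,  0.        ,  1.        ]])}
scene unit [([0.603, 0.032, 0.073], 0.88)]
scene dial_top [([0.549, 0.153, 0.096], 0.95)]
scene pointer_tip [([0.554, 0.154, 0.094], 0.71)]
scene red_mark [([0.601, 0.034, 0.076], 0.6), ([0.617, -0.156, 0.02], 0.44)]
scene lever_tip []
scene adaptor_a [([0.506, 0.046, 0.084], 0.52), ([0.667, 0.077, 0.09], 0.49), ([0.586, -0.016, 0.14], 0.23)]
scene adaptor_b [([0.506, 0.
[... 939 characters left out ...]
.662, 0.091, 0.088], 0.41)]
side adaptor_b [([0.502, 0.05, 0.09], 0.66), ([0.662, 0.091, 0.088], 0.41)]
side multimeter []
side parts_tray [([0.713, -0.221, 0.014], 0.69)]
{'mtx': array([[328.71138042,   0.        , 280.07967412],
       [  0.        , 328.71138042, 210.30136476],
       [  0.        ,   0.        ,   1.        ]]), 'tool_from_camera': array([[ 6.32770646e-04,  9.50898197e-01,  3.09503179e-01,
         7.89095791e-02],
       [ 9.99998270e-01, -6.03881793e-05, -1.85893580e-03,
        -7.31313331e-04],
       [-1.74896837e-03,  3.09503820e-01, -9.50896591e-01,
        -1.41362918e-01],
       [ 0.00000000e+00,  0.00000000e+00,  0.00000000e+00,
         1.00000000e+00]])} 1.0
```

View pics/scene0.png

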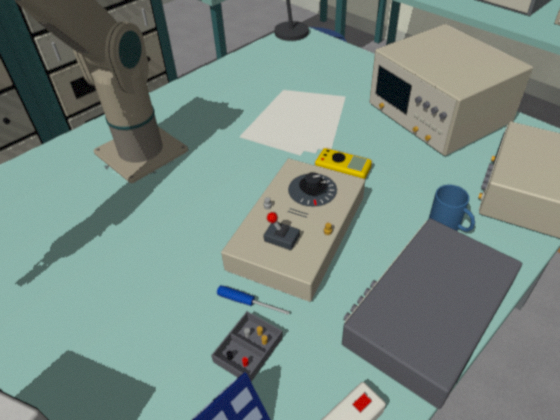

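View pics/side0.png

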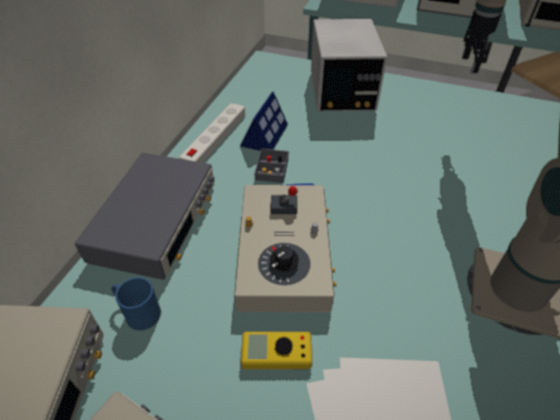

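The scene view shows the unit with its dial at about px (315,185), the red ball at (272,217) and the adaptors at (267,203) and (328,228). The side view agrees: dial (282,260), ball (293,191), red mark around (274,249). I'm moving over the dial for a wrist view.

Request:
step_arm(
  series=[
    [0,0,0,277,-290,-100,60],
    [0,0,0,277,-290,-100,60],
    [0,0,0,277,-290,-100,60],
    [0,0,0,277,-290,-100,60],
    [0,0,0,277,-290,-100,60],
    [0,0,0,277,-290,-100,60],
    [0,0,0,277,-290,-100,60],
    [0,0,0,277,-290,-100,60],
  ],
)

```text
clock: 1.8
eef_pos: [0.3754, -0.2586, 0.3289]
eef_rot: [[0.944, 0.329, 0.001], [0.329, -0.944, -0.001], [0.001, 0.001, -1.0]]
wrist_force: [0.5, -0.0, -0.3]
gripper_width: 0.0598
```

Request:
step_arm(
  series=[
    [0,0,0,277,-290,0,60],
    [0,0,0,277,-290,0,60],
    [0,0,0,277,-290,0,60],
    [0,0,0,277,-290,0,60],
    [0,0,0,277,-290,0,60],
    [0,0,0,277,-290,0,60],
    [0,0,0,277,-290,0,60],
    [0,0,0,277,-290,0,60],
  ],
)

```text
clock: 2.6
eef_pos: [0.541, 0.1056, 0.3284]
eef_rot: [[0.944, 0.329, 0.001], [0.329, -0.944, -0.0], [0.001, 0.0, -1.0]]
wrist_force: [1.2, -0.8, 0.5]
gripper_width: 0.0603
```

```bash
cat > h.py <<'E'
from rig import bot
import cv2,numpy as np
def wp(s=None):
    "project fn and back-projection for the wrist camera"
    s=s or bot.read_state(); m=bot.camera_model("wrist")
    T=np.eye(4);T[:3,:3]=s["eef_rot"];T[:3,3]=s["eef_pos"]
    return m["mtx"],T@m["tool_from_camera"]
def back(uv,z,cam):
    K,C=cam; d=np.linalg.inv(K)@[uv[0],uv[1],1]; d=C[:3,:3]@[d[0],-d[1],-d[2]]
    return C[:3,3]+d*(z-C[2,3])/d[2]
def proj(p,cam):
    K,C=cam; q=C[:3,:3].T@(np.array(p)-C[:3,3]); q=K@[q[0],-q[1],-q[2]]
    return q[:2]/q[2]
E
python3 - <<'E'
from h import *
s=bot.read_state();print(np.round(s["joint_positions"],1),s["eef_pos"])
cam=wp(s);a=bot.capture("wrist");cv2.imwrite("pics/w1.png",a)
for n in("unit","dial_top","dial","pointer_tip","red_mark","past_tick","lever_tip","adaptor_a"):
    r=bot.search_frame("wrist",n)
    print(n,[(np.round(d["centre"],3).tolist(),np.round(proj(d["centre"],cam)).tolist(),round(d["conf"],2)) for d in r][:3])
E
```

```text
[ -5.4  22.5 -12.5  95.    5.4  63.  -90.1] [0.54101004 0.10555743 0.32836663]
unit [([0.585, 0.086, 0.08], [308.0, 143.0], 0.77)]
dial_top [([0.544, 0.166, 0.095], [231.0, 156.0], 0.84)]
dial [([0.546, 0.163, 0.091], [234.0, 154.0], 0.87), ([0.503, 0.34, 0.034], [99.0, 134.0], 0.35)]
pointer_tip [([0.547, 0.166, 0.093], [232.0, 153.0], 0.72)]
red_mark [([0.585, 0.084, 0.077], [310.0, 143.0], 0.75)]
past_tick [([0.585, 0.086, 0.072], [308.0, 142.0], 0.79)]
lever_tip [([0.582, -0.008, 0.145], [400.0, 184.0], 0.97), ([0.503, 0.044, 0.091], [317.0, 220.0], 0.17)]
adaptor_a [([0.659, 0.083, 0.104], [338.0, 78.0], 0.61), ([0.501, 0.046, 0.094], [315.0, 221.0], 0.56)]
```

View pics/w1.png

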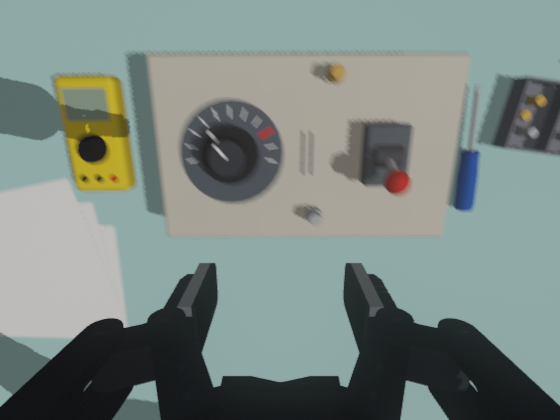

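The wrist view shows the dial at px (232,150), with its white pointer toward the upper left at about (205,130). The red mark is at (266,132), the ball at (397,182) and the adaptors at (336,73) and (314,216). I'll take the geometry from the case corners and a close crop.

Run:
```python
from h import *
cam=wp();a=cv2.imread("pics/w1.png")
P=np.array([back(u,.075,cam)[:2] for u in[(148,54),(469,53),(443,236),(168,236)]])
L=np.array([(.11,.18),(.11,-.18),(-.11,-.18),(-.11,.18)])
M,_=cv2.estimateAffinePartial2D(L,P); c=M[:,2];yaw=np.arctan2(M[1,0],M[0,0]);print("unit",c,np.degrees(yaw),"scale",np.hypot(*M[:,0]))
R=np.array([[np.cos(yaw),-np.sin(yaw)],[np.sin(yaw),np.cos(yaw)]])
ax=R@[0,.09]+c;print("dial axis",ax,"lever blk",R@[0,-.09]+c, "tip",R@[-.0216,-.09]+c)
for z in(.075,.0925,.1165):print(z,proj([*ax,z],cam))
r=back((266,132),.075,cam)[:2]-ax;print("red r",np.hypot(*r),np.degrees(np.arctan2(r[1],r[0])))
# polar unwrap at skirt/case heights
crop=cv2.resize(a[90:215,170:295],None,fx=4.8,fy=4.8,interpolation=cv2.INTER_CUBIC);cv2.imwrite("pics/w1c.png",crop)
```

```text
unit [0.5726109  0.07893879] 19.30265444055149 scale 0.9815253998027328
dial axis [0.54286067 0.1638795 ] lever blk [ 0.60236113 -0.00600192] tip [ 0.58197536 -0.01314197]
0.075 [231.65589472 152.76328577]
0.0925 [229.55058797 154.95198186]
0.1165 [226.34063372 158.28907955]
red r 0.04789220977558458 -40.54111989120401
```

View pics/w1c.png

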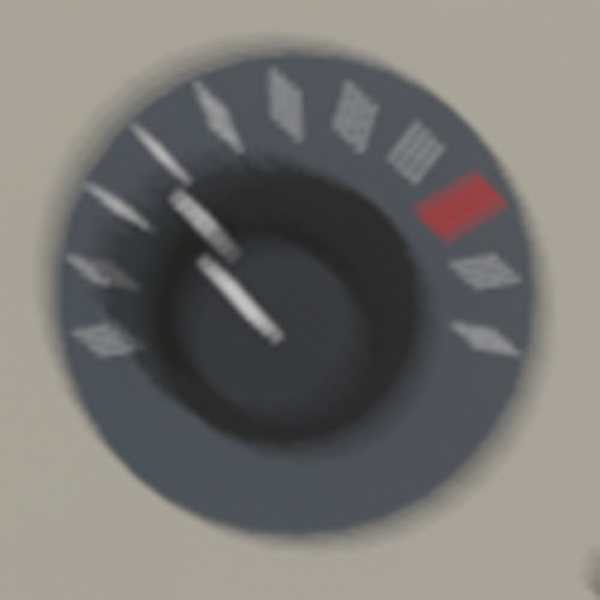

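The crop shows 8 marks anticlockwise of the red and 2 clockwise, as the task says. The pointer lines up with the fifth mark anticlockwise. I'll check that by back-projecting the marks.

Run:
```python
from h import *
cam=wp();ax=np.array([.5429,.1639])
t=lambda x,y:(170+(x+.5)/4.8-.5,90+(y+.5)/4.8-.5)
def an(n,x,y,z):
    r=back(t(x,y),z,cam)[:2]-ax;print(n,round(np.hypot(*r)*1e3,1),round(np.degrees(np.arctan2(r[1],r[0])),1))
for i,p in enumerate([(485,340),(487,273),(460,207),(415,150),(355,115),(287,105),(220,118),(163,155),(120,207),(102,272),(108,342)]):an(i-2,*p,.075)
an("skirt tip",175,198,.0925);an("skirt in",235,255,.0925);an("top tip",203,262,.1165);an("top in",277,338,.1165)
```

```text
-2 47.4 -82.1
-1 47.7 -62.0
0 46.9 -41.1
1 47.4 -20.1
2 47.6 -0.2
3 47.2 19.7
4 47.2 39.8
5 47.2 60.1
6 48.3 80.3
7 48.6 100.1
8 49.0 120.6
skirt tip 36.7 62.1
skirt in 18.1 59.7
top tip 20.8 63.4
top in 2.1 -134.2
```

The pointer sits 5 clicks (100°) anticlockwise of red. The dial axis is at (0.543, 0.164) and the mark radii are consistent. I'll centre over the dial and pre-turn −100°, so the last joint keeps its range for the clockwise turn.

Request:
step_arm(
  series=[
    [0,0,-0.148,21,-54,20,60],
    [0,0,-0.296,21,-54,60,60],
    [0,0,-0.444,21,-54,100,60],
    [0,0,-0.592,21,-54,130,60],
    [0,0,-0.74,21,-54,150,60],
    [0,0,-0.888,21,-54,160,60],
    [0,0,-1.036,21,-54,170,60],
    [0,0,-1.184,21,-54,180,60],
  ],
)

```text
clock: 3.85
eef_pos: [0.5427, 0.1603, 0.1479]
eef_rot: [[0.047, 0.999, 0.0], [0.999, -0.047, -0.0], [-0.0, 0.0, -1.0]]
wrist_force: [-0.0, 0.1, -0.2]
gripper_width: 0.0599
```

Request:
step_arm(
  series=[
    [0,0,-0.148,0,0,10,60],
    [0,0,-0.296,0,0,10,60],
    [0,0,-0.444,0,0,10,60],
    [0,0,-0.561,0,0,10,60],
    [0,0,-0.561,0,0,10,60],
    [0,0,-0.561,0,0,10,60],
  ],
)

```text
clock: 4.45
eef_pos: [0.5427, 0.1606, 0.1382]
eef_rot: [[-0.484, 0.875, 0.0], [0.875, 0.484, -0.0], [-0.0, 0.0, -1.0]]
wrist_force: [-0.2, -0.3, 0.9]
gripper_width: 0.0601
```

Run:
```python
from h import *
s=bot.read_state();print(np.round(s["joint_positions"],1),s["eef_pos"],s["wrist_force"],s["gripper_width"])
cam=wp(s);a=bot.capture("wrist");cv2.imwrite("pics/w2.png",a)
print([proj([.5429,.1639,z],cam) for z in(.0925,.1165)])
```

```text
[  3.2  40.2 -35.8 105.1  32.1  45.2 -20.5] [0.54266548 0.16064362 0.13823161] [-0.15607408 -0.32966457  0.87944048] 0.060080819228939424
[array([283.46849318, 235.28890519]), array([283.86396127, 252.17054964])]
```

View pics/w2.png

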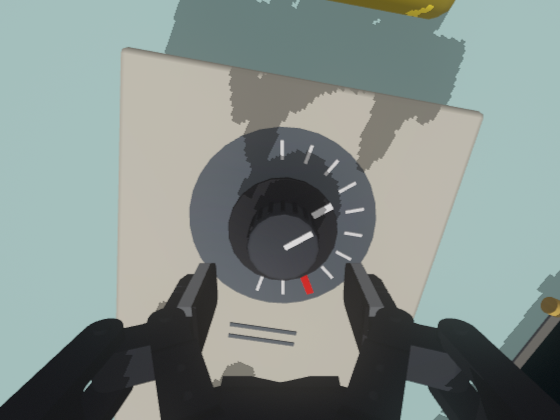

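The pointer and marks agree with a count of 5: the pointer lies on mark 5 and red is at (307,285). The knob top is centred near (283,247). I'll refine the axis by fitting a circle through the marks.

Run:
```python
from h import *
from scipy.optimize import least_squares
s=bot.read_state();cam=wp(s)
m=[(282,150),(309,155),(332,167),(347,187),(355,211),(353,235),(343,256),(327,272),(307,285),(283,287),(260,284)]
P=np.array([back(u,.075,cam)[:2] for u in m])
f=least_squares(lambda q:np.hypot(*(P-q[:2]).T)-q[2],[.543,.164,.047]);print("marks",f.x,np.abs(f.fun).max())
print("knob top",back((283,247),.1165,cam))
for ax in(f.x[:2],):
    d=np.r_[ax-s["eef_pos"][:2],0];print("tool shift mm",np.array(s["eef_rot"]).T@d*1e3)
r=np.degrees(np.arctan2(*(P-f.x[:2]).T[::-1]));print(r)
```

```text
marks [0.54161895 0.1649374  0.04841496] 0.001285620514606907
knob top [0.54095471 0.16661718 0.1165    ]
tool shift mm [ 4.00263070e+00  1.06956465e+00 -1.69839438e-03]
[119.27952899  98.93961447  79.46070687  59.98263465  39.34692841
  19.15913965  -0.6523377  -20.00738719 -40.13050901 -60.12524461
 -79.77518002]
```

Request:
step_arm(
  series=[
    [0,0,0,4.5,1,0,60],
    [0,0,0,4.5,1,20,60],
    [0,0,0,4.5,1,35,60],
    [0,0,0,4.5,1,41,60],
    [0,0,0,4.5,1,41,60],
    [0,0,0,4.5,1,41,60],
  ],
)

```text
clock: 5.1
eef_pos: [0.5412, 0.1664, 0.0973]
eef_rot: [[-0.488, 0.873, 0.0], [0.873, 0.488, 0.0], [0.0, 0.0, -1.0]]
wrist_force: [-0.8, 0.1, 0.5]
gripper_width: 0.0603
```

Request:
step_arm(
  series=[
    [0,0,0,0,0,0,34],
    [0,0,0,0,0,0,34],
    [0,0,0,0,0,0,34],
    [0,0,0,0,0,0,34],
    [0,0,0,0,0,0,34],
    [0,0,0,0,0,0,34],
  ],
)

```text
clock: 5.7
eef_pos: [0.5413, 0.1661, 0.0973]
eef_rot: [[-0.488, 0.873, 0.0], [0.873, 0.488, 0.0], [-0.0, 0.001, -1.0]]
wrist_force: [0.5, -0.5, 1.4]
gripper_width: 0.0379
```

Request:
step_arm(
  series=[
    [0,0,0,0,0,0.5,34],
    [0,0,0,0,0,1,34],
    [0,0,0,0,0,1,34],
  ],
)

```text
clock: 6.0
eef_pos: [0.5413, 0.1661, 0.0964]
eef_rot: [[-0.488, 0.873, 0.0], [0.873, 0.488, -0.0], [-0.0, 0.0, -1.0]]
wrist_force: [-1.0, -0.4, 5.0]
gripper_width: 0.0378
```

Request:
step_arm(
  series=[
    [0,0,0,0,0,0.5,34],
    [0,0,0,0,0,1,34],
    [0,0,0,0,0,1,34],
  ],
)

```text
clock: 6.3
eef_pos: [0.5413, 0.1662, 0.0956]
eef_rot: [[-0.488, 0.873, 0.001], [0.873, 0.488, -0.0], [-0.0, 0.0, -1.0]]
wrist_force: [-1.8, -1.3, 7.4]
gripper_width: 0.0377
```

Request:
step_arm(
  series=[
    [0,0,0,0,0,0.5,34],
    [0,0,0,0,0,1,34],
    [0,0,0,0,0,1,34],
  ],
)

```text
clock: 6.6
eef_pos: [0.5413, 0.1661, 0.0948]
eef_rot: [[-0.488, 0.873, 0.001], [0.873, 0.488, -0.0], [-0.001, 0.0, -1.0]]
wrist_force: [-1.5, -1.0, 8.4]
gripper_width: 0.0382
```

Request:
step_arm(
  series=[
    [0,0,0,0,0,0.5,34],
    [0,0,0,0,0,1,34],
    [0,0,0,0,0,1,34],
  ],
)

```text
clock: 6.9
eef_pos: [0.5413, 0.1662, 0.0941]
eef_rot: [[-0.488, 0.873, 0.001], [0.873, 0.488, -0.0], [-0.001, 0.001, -1.0]]
wrist_force: [-2.4, -0.8, 11.3]
gripper_width: 0.0377
```

Request:
step_arm(
  series=[
    [0,0,0,0,0,0.5,34],
    [0,0,0,0,0,0.8,34],
    [0,0,0,0,0,0.8,34],
  ],
)

```text
clock: 7.2
eef_pos: [0.5413, 0.1662, 0.0935]
eef_rot: [[-0.488, 0.873, 0.001], [0.873, 0.488, -0.0], [-0.001, 0.001, -1.0]]
wrist_force: [-2.5, -1.0, 12.5]
gripper_width: 0.0377
```

Run:
```python
from h import *
for i in range(4):
    s=bot.read_state();print(np.round(s["wrist_force"],1),s["eef_pos"],np.round(s["joint_positions"],1)[-1]);bot.capture("side")
```

```text
[-2.5 -1.  12.5] [0.54130942 0.16617333 0.09347781] -23.7
[-2.1 -1.5 12.6] [0.54130884 0.16616908 0.09350888] -23.7
[-2.4 -1.3 13.2] [0.54132619 0.1661146  0.09350122] -23.7
[-3.6 -0.8 13.5] [0.54130559 0.16616328 0.09350489] -23.7
```

Request:
step_arm(
  series=[
    [0,0,0,0,0,0.5,34],
    [0,0,0,0,0,0.9,34],
    [0,0,0,0,0,0.9,34],
  ],
)

```text
clock: 7.7
eef_pos: [0.5413, 0.1662, 0.0928]
eef_rot: [[-0.488, 0.873, 0.001], [0.873, 0.488, -0.001], [-0.001, 0.001, -1.0]]
wrist_force: [-3.0, -1.5, 14.3]
gripper_width: 0.0381
```

Request:
step_arm(
  series=[
    [0,0,0.06,0,0,0,34],
    [0,0,0.12,0,0,0,34],
    [0,0,0.18,0,0,0,34],
    [0,0,0.18,0,0,0,34],
  ],
)

```text
clock: 8.1
eef_pos: [0.5415, 0.1663, 0.0929]
eef_rot: [[-0.323, 0.946, 0.002], [0.946, 0.323, -0.0], [-0.001, 0.001, -1.0]]
wrist_force: [-3.1, -0.8, 14.1]
gripper_width: 0.0377
```

Run:
```python
from h import *
for i in range(3):
    s=bot.read_state();R=np.array(s["eef_rot"]);print(np.round(s["wrist_force"],1),np.round(s["wrist_torque"],2),s["eef_pos"],np.degrees(np.arctan2(R[1,0],R[0,0])))
    if i<2:a=bot.capture("wrist")
cv2.imwrite("pics/w3.png",a)
```

```text
[-3.1 -0.8 14.1] [-0.32  0.62 -0.06] [0.54154633 0.16628262 0.09293854] 108.8301606192945
[-2.3 -0.4 14.3] [-0.37  0.65 -0.06] [0.54152526 0.16627452 0.09290879] 108.88919830672019
[-3.6 -1.3 14.1] [-0.35  0.56 -0.04] [0.5415481  0.16628282 0.09292722] 108.89753301733901
```

View pics/w3.png

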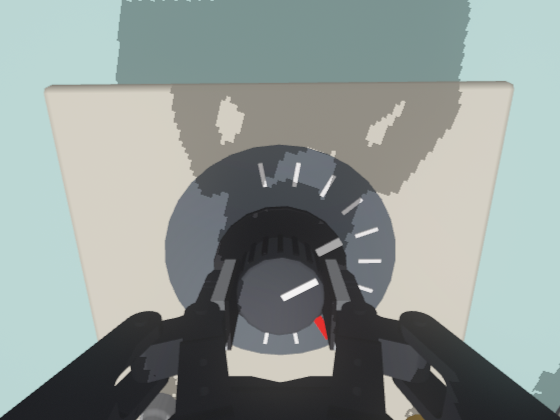

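The pointer has turned with the gripper and now sits between marks 5 and 4. The force is steady at about 14 N, so I'll continue the turn.

Request:
step_arm(
  series=[
    [0,0,0.09,0,0,0,34],
    [0,0,0.18,0,0,0,34],
    [0,0,0.27,0,0,0,34],
    [0,0,0.36,0,0,0,34],
    [0,0,0.45,0,0,0,34],
    [0,0,0.518,0,0,0,34],
    [0,0,0.518,0,0,0,34],
  ],
)

```text
clock: 8.9
eef_pos: [0.5422, 0.1663, 0.0931]
eef_rot: [[0.188, 0.982, 0.003], [0.982, -0.188, -0.0], [0.0, 0.003, -1.0]]
wrist_force: [-2.4, -1.1, 13.6]
gripper_width: 0.038
```

```bash
cat > st.py <<'E'
from h import *
for i in range(3):
    s=bot.read_state();R=np.array(s["eef_rot"]);print(np.round(s["wrist_force"],1),np.round(s["wrist_torque"],2),s["eef_pos"],np.degrees(np.arctan2(R[1,0],R[0,0])))
    if i<2:bot.capture("side")
print(np.round(s["joint_positions"],1))
E
python3 st.py
```

```text
[-2.4 -1.1 13.6] [-0.27  0.43 -0.05] [0.54216433 0.16629545 0.09305445] 79.14056879949011
[-2.5 -1.6 14.1] [-0.28  0.46 -0.02] [0.54220143 0.1663118  0.09308007] 79.20359659319065
[-3.  -1.9 14.7] [-0.3   0.45 -0.04] [0.54219449 0.16632182 0.09302989] 79.21211240849395
[ -5.8  41.5 -22.  106.9  25.   36.2 -54.1]
```

Request:
step_arm(
  series=[
    [0,0,0,0,0,0.3,34],
    [0,0,0.09,0,0,0.3,34],
    [0,0,0.18,0,0,0.3,34],
    [0,0,0.27,0,0,0.3,34],
    [0,0,0.35,0,0,0.3,34],
    [0,0,0.35,0,0,0.3,34],
  ],
)

```text
clock: 9.6
eef_pos: [0.5426, 0.1662, 0.0929]
eef_rot: [[0.514, 0.858, 0.004], [0.858, -0.514, -0.0], [0.002, 0.003, -1.0]]
wrist_force: [-0.7, -2.1, 15.2]
gripper_width: 0.0382
```

Request:
step_arm(
  series=[
    [0,0,0.09,0,0,0,34],
    [0,0,0.18,0,0,0,34],
    [0,0,0.27,0,0,0,34],
    [0,0,0.35,0,0,0,34],
    [0,0,0.35,0,0,0,34],
  ],
)

```text
clock: 10.1
eef_pos: [0.5429, 0.1659, 0.0929]
eef_rot: [[0.777, 0.629, 0.004], [0.629, -0.777, -0.0], [0.003, 0.003, -1.0]]
wrist_force: [-0.9, -2.5, 13.8]
gripper_width: 0.0381
```

```bash
python3 st.py
```

```text
[-0.9 -2.5 13.8] [-0.47  0.15  0.03] [0.54293334 0.16589449 0.09294162] 39.01251841871384
[-0.5 -2.6 15. ] [-0.47  0.16 -0.03] [0.54291012 0.16585428 0.09291957] 39.08180814400619
[-0.9 -2.  14.5] [-0.42  0.16 -0.01] [0.54294905 0.16587563 0.092941  ] 39.09835736348676
[-12.8  40.3 -11.  107.1  13.   33.6 -83. ]
```

Request:
step_arm(
  series=[
    [0,0,0.09,0,0,0,34],
    [0,0,0.18,0,0,0,34],
    [0,0,0.27,0,0,0,34],
    [0,0,0.345,0,0,0,34],
    [0,0,0.345,0,0,0,34],
    [0,0,0.345,0,0,0,34],
  ],
)

```text
clock: 10.8
eef_pos: [0.5432, 0.1655, 0.0929]
eef_rot: [[0.944, 0.331, 0.004], [0.331, -0.944, -0.0], [0.004, 0.002, -1.0]]
wrist_force: [-0.7, -2.3, 14.3]
gripper_width: 0.0381
```

```bash
python3 st.py; python3 -c "
from h import *
cv2.imwrite('pics/w4.png',bot.capture('wrist'))"
```

```text
[-0.7 -2.3 14.3] [-0.51  0.08 -0.02] [0.54315579 0.16549168 0.09293047] 19.309629490930686
[ 0.  -2.9 13.7] [-0.52  0.12  0.03] [0.54317663 0.16550415 0.09294718] 19.31238177779839
[-0.3 -3.2 14.7] [-0.49  0.1  -0.  ] [0.54319691 0.16549263 0.0929568 ] 19.308445864189405
[-16.3  40.   -5.5 107.2   6.8  32.8 -96.9]
```

View pics/w4.png

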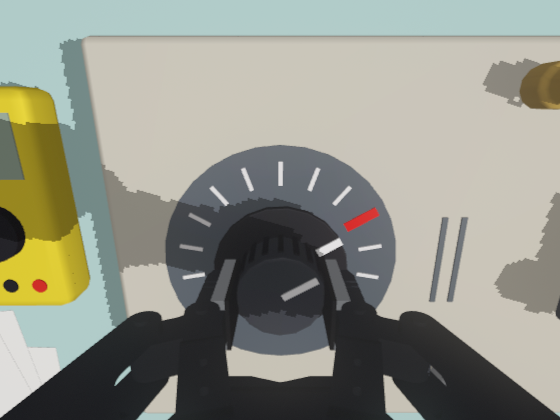

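The pointer (330,247) now lies along the line from the axis to the red mark (361,219), after 100° in total. I'll let the dial rise while still gripped, then open and lift clear.

Request:
step_arm(
  series=[
    [0,0,0,0,0,-2,34],
    [0,0,0,0,0,-4,34],
    [0,0,0,0,0,-5.5,34],
    [0,0,0,0,0,-5.5,34],
    [0,0,0,0,0,-5.5,60],
    [0,0,0,0,0,-5.5,60],
    [0,0,0,0,0,-5.5,60],
    [0,0,0,0,0,-5.5,60],
  ],
)

```text
clock: 11.75
eef_pos: [0.5403, 0.1664, 0.0961]
eef_rot: [[0.943, 0.332, -0.002], [0.332, -0.943, -0.0], [-0.002, -0.0, -1.0]]
wrist_force: [0.2, 0.3, -1.4]
gripper_width: 0.06
```

Request:
step_arm(
  series=[
    [0,0,0,0,0,-10,60],
    [0,0,0,0,0,-50,60],
    [0,0,0,0,0,-90,60],
    [0,0,0,0,0,-120,30],
    [0,0,0,-30,0,-130,0],
    [0,0,0,-30,0,-130,0],
    [0,0,0,-30,0,-130,0],
  ],
)

```text
clock: 12.45
eef_pos: [0.5128, 0.1561, 0.2275]
eef_rot: [[0.943, 0.331, 0.001], [0.331, -0.943, 0.0], [0.001, 0.0, -1.0]]
wrist_force: [0.1, 0.1, 0.0]
gripper_width: 0.0019
```

Run:
```python
from h import *
s=bot.read_state();print(s["clock"],s["eef_pos"],s["wrist_force"],s["gripper_width"])
cam=wp(s);a=bot.capture("wrist");cv2.imwrite("pics/w5.png",a)
r=bot.search_frame("wrist","lever_tip");print([(d["centre"],d["conf"],proj(d["centre"],cam)) for d in r])
print(proj([.5415,.166,.0925],cam))
```

```text
12.45 [0.5127557  0.15613451 0.22754816] [0.10609838 0.1372977  0.01658256] 0.0018699053780295118
[]
[280.58934732 163.89069878]
```

View pics/w5.png

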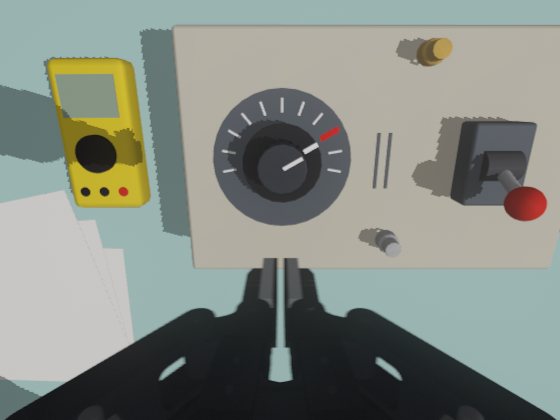

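The dial is released, with its pointer (310,149) in line with the red mark (330,134). The ball is at (525,204). I'll work out the push next.

Run:
```python
from h import *
s=bot.read_state();cam=wp(s);R=np.array(s["eef_rot"])
b=back((525,204),.137,cam);print("ball",b)
# pointer vs red about the axis
ax=np.array([.5415,.166])
for u,z in(((314,147),.0925),((330,134),.075)):
    r=back(u,z,cam)[:2]-ax;print(np.hypot(*r),np.degrees(np.arctan2(r[1],r[0])))
g=b-R[:,0]*.050;g[2]=.127;print("start tool shift",R.T@(g-s["eef_pos"])*1e3)
```

```text
ball [ 0.5809521  -0.01039779  0.137     ]
0.031243726676874348 -42.777678975115506
0.04908964028435807 -41.853825903633286
start tool shift [-41.37107263 179.78165272  99.53900882]
```

Request:
step_arm(
  series=[
    [0,0,0,-41,45,0,0],
    [0,0,0,-41,90,0,0],
    [0,0,0,-41,135,0,0],
    [0,0,0,-41,180,0,0],
    [0,0,0,-41,180,40,0],
    [0,0,0,-41,180,80,0],
    [0,0,0,-41,180,99,0],
    [0,0,0,-41,180,99,0],
  ],
)

```text
clock: 13.35
eef_pos: [0.5318, -0.0273, 0.1242]
eef_rot: [[0.943, 0.331, -0.007], [0.331, -0.944, 0.0], [-0.007, -0.003, -1.0]]
wrist_force: [-0.6, -0.4, 0.2]
gripper_width: -0.0001
```

Request:
step_arm(
  series=[
    [0,0,0,8,0,0,0],
    [0,0,0,16,0,0,0],
    [0,0,0,22,0,0,0],
    [0,0,0,28,0,0,0],
    [0,0,0,34,0,0,0],
    [0,0,0,40,0,0,0],
    [0,0,0,40,0,0,0],
  ],
)

```text
clock: 14.05
eef_pos: [0.5728, -0.0137, 0.1281]
eef_rot: [[0.943, 0.332, 0.002], [0.332, -0.943, 0.0], [0.002, 0.001, -1.0]]
wrist_force: [-0.2, 0.4, 0.3]
gripper_width: 0.0
```

Request:
step_arm(
  series=[
    [0,0,0,6,0,0,0],
    [0,0,0,12,0,0,0],
    [0,0,0,18,0,0,0],
    [0,0,0,24,0,0,0],
    [0,0,0,24,0,0,0],
  ],
)

```text
clock: 14.55
eef_pos: [0.5955, -0.0054, 0.1275]
eef_rot: [[0.943, 0.332, 0.002], [0.332, -0.943, 0.001], [0.002, -0.0, -1.0]]
wrist_force: [0.3, -0.3, 0.1]
gripper_width: -0.0001
```

Request:
step_arm(
  series=[
    [0,0,0,2,0,0,0],
    [0,0,0,4,0,0,0],
  ],
)

```text
clock: 14.75
eef_pos: [0.5974, -0.0047, 0.1273]
eef_rot: [[0.943, 0.331, -0.001], [0.331, -0.943, 0.0], [-0.001, -0.0, -1.0]]
wrist_force: [-0.4, -0.4, -0.3]
gripper_width: -0.0002
```

Request:
step_arm(
  series=[
    [0,0,0,1.5,0,0,0],
    [0,0,0,3,0,0,0],
  ],
)

```text
clock: 14.95
eef_pos: [0.5991, -0.0041, 0.1271]
eef_rot: [[0.944, 0.331, -0.004], [0.331, -0.944, -0.001], [-0.004, -0.001, -1.0]]
wrist_force: [-5.5, -2.1, 1.5]
gripper_width: 0.0001
```

Run:
```python
from h import *
s=bot.read_state();print(s["clock"],s["eef_pos"],s["wrist_force"])
a=bot.capture("side");b=bot.capture("scene")
cv2.imwrite("pics/s6.png",np.hstack([cv2.resize(a[150:300,220:360],None,fx=2.8,fy=2.8),cv2.resize(b[150:300,220:360],None,fx=2.8,fy=2.8)]))
```

```text
14.95 [ 0.59910676 -0.00411555  0.12708969] [-5.52817909 -2.07113756  1.53230587]
```

View pics/s6.png

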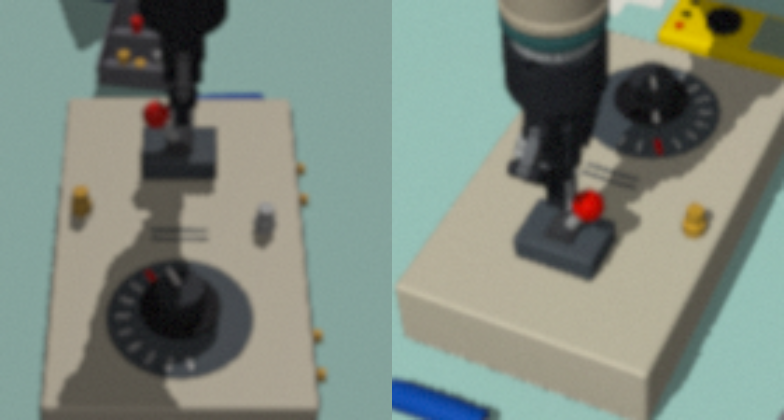

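The lever has swung over and the force is rising, which suggests the end stop. I'll push a little more to confirm.

Request:
step_arm(
  series=[
    [0,0,0,1,0,0,0],
    [0,0,0,1,0,0,0],
  ],
)

```text
clock: 15.25
eef_pos: [0.5991, -0.0041, 0.1271]
eef_rot: [[0.944, 0.331, -0.005], [0.331, -0.944, -0.001], [-0.005, -0.001, -1.0]]
wrist_force: [-6.6, -1.0, 0.8]
gripper_width: -0.0
```

Request:
step_arm(
  series=[
    [0,0,0,1,0,0,0],
    [0,0,0,1,0,0,0],
  ],
)

```text
clock: 15.45
eef_pos: [0.5992, -0.0041, 0.1271]
eef_rot: [[0.944, 0.331, -0.007], [0.331, -0.944, -0.001], [-0.007, -0.001, -1.0]]
wrist_force: [-8.2, -2.2, 3.8]
gripper_width: 0.0003
```

The TCP has stopped moving while the force rises, so the lever is hard against its stop. I'll back off, lift and check.

Request:
step_arm(
  series=[
    [0,0,0,-10,0,0,0],
    [0,0,0,-35,0,0,0],
    [0,0,0,-60,0,0,0],
    [0,0,0,-60,0,-40,0],
    [0,0,0,-60,-30,-85,0],
    [0,0,0,-60,-80,-130,0],
    [0,0,0,-60,-80,-140,0],
    [0,0,0,-60,-80,-140,0],
  ],
)

```text
clock: 16.25
eef_pos: [0.5222, 0.0565, 0.272]
eef_rot: [[0.942, 0.336, 0.011], [0.336, -0.942, 0.004], [0.012, 0.0, -1.0]]
wrist_force: [0.3, 0.5, 0.7]
gripper_width: 0.0003
```

Run:
```python
from h import *
s=bot.read_state();print(s["clock"],s["eef_pos"],s["wrist_force"])
cam=wp(s);a=bot.capture("wrist");cv2.imwrite("pics/w7.png",a)
for c in("wrist","side"):
    if c=="side":bot.capture(c)
    for n in("lever_tip","adaptor_a","multimeter","parts_tray"):
        r=bot.search_frame(c,n);print(c,n,[(np.round(d["centre"],3),round(d["conf"],2)) for d in r][:2])
print(proj([.6228,.005,.137],cam))
```

```text
16.25 [0.52216179 0.05653803 0.27204473] [0.32831133 0.47641841 0.65866399]
wrist lever_tip [(array([0.622, 0.003, 0.146]), 0.9), (array([0.5  , 0.335, 0.033]), 0.39)]
wrist adaptor_a [(array([0.656, 0.079, 0.102]), 0.58), (array([0.502, 0.046, 0.095]), 0.52)]
wrist multimeter [(array([0.5  , 0.341, 0.036]), 0.7)]
wrist parts_tray [(array([ 0.708, -0.185,  0.011]), 0.6)]
side lever_tip [(array([0.614, 0.01 , 0.14 ]), 0.6)]
side adaptor_a [(array([0.658, 0.09 , 0.085]), 0.48)]
side multimeter [(array([0.49 , 0.355, 0.038]), 0.82)]
side parts_tray [(array([ 0.712, -0.218,  0.017]), 0.61)]
[382.58074878 107.3228708 ]
```

View pics/w7.png

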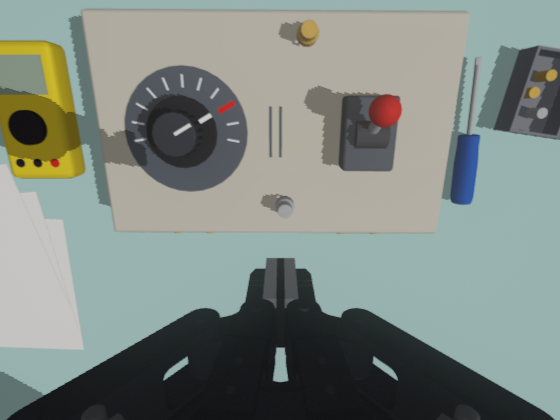

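The ball is at (385,110), where (383,107) is predicted for fully on. The pointer (205,118) is in line with red (226,106), and the adaptors, meter, screwdriver and tray look undisturbed. I'm handing in.

```bash
python3 -c "
from rig import bot
print(bot.hand_in())"
```

```text
the job is handed in; nothing more can be done
None
```

The range dial is on the red mark and the output lever is fully over to the on side. I handed the job in at about 17 s of the 61 s allowed; no verdict was reported.

- **Dial:** I gripped it and pressed it down with about 14–15 N at the wrist (highest reading 15.2 N). I turned it 100° clockwise, 5 clicks, then let it rise and opened the fingers. The last pictures show the pointer in line with the red mark: −42.8° against −41.9°, inside the 2° of play. I saw no sign of it going past red.
- **Lever:** I pushed it over only after the dial was released. At about 8 N it stopped moving, so it was against its end stop. The red ball was found at (0.622, 0.003), within about 2 mm of the expected on position.
- **Other things:** The adaptors, meter, screwdriver and tray look undisturbed. The network's tray position from the last wrist picture was about 40 mm off. Only part of the tray showed there, and the side camera put it within about 3 mm of its first reading. The side camera's meter reading differed from the first scene one by about 18 mm, but the wrist camera's matched it within about 3 mm.

I did not check separately that the dial is locked. After the fingers opened, its pointer stayed in line with red through the last picture.

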